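Shut the sample case and pin its hasp

TASK

Close up the sample case for transport: lower its lid gently until it is fully shut, then pass the loose hexagon-headed steel pin through both ears of the hasp and the eye trapped between them, from either side, and push it fully home so that its head sits against the ear. Leave the bottle, the vial, the glass dish and the marker where they are and let go of everything.

Things in the scene. Friction and masses are not known exactly. Their poses are not given: they have to be found in the camera images.
- eye (a point): Centre of the 13 mm hole in the steel eye lug fixed upright on the middle of the case's front wall, 115 mm above the desk, 12 mm in front of the wall and 18 mm above the top of the shut lid. Does not move with the lid. Axes of the case: x level from its front to its back, y along its front and along the hole, z up. Lug 8 mm thick (y), 26 mm wide (x), its top 14 mm above the hole's centre
- hinge (a point): Middle of the lid's hinge axis, at the rear upper edge of the case body, 75 mm above the desk and 202 mm behind the eye; axes of the case, the hinge axis along y. The case: fixed, aluminium, 260 mm wide (y), 190 mm deep (x), body 75 mm high, lid 22 mm thick, vials inside
- lid (a joint): Opening angle of the lid, rad: 0 fully shut (lid level on the case), growing as the free front edge rises; the rear edge is the hinge. A torque hinge (0.62 N m; lid 0.45 kg) holds the lid at whatever angle it is left; about 1 to 4 N on the free edge pushes it down
- lid_edge (a point): Middle of the front edge of the lid's outer (top) face, moving with the lid: 190 mm from the hinge axis along the lid and 22 mm above the lid's hinge plane. The lid's outer face is bare and flat more than 20 mm to either side of this point, 130 mm to the ends
- ear_left (a point): Centre of the 13 mm hole on the outer face of the left ear (+y side of the eye). The ears are two upright steel plates on the lid, each 6 mm thick, 26 mm over their outer faces; they overhang the lid's front edge by 24 mm, tops 14 mm above the hole. With the lid shut they stand either side of the eye, 3 mm clear of it, all three holes in line along y
- ear_right (a point): The same on the outer face of the right ear (-y side of the eye)
- pin_mid (a point): Middle of the shank of the loose steel pin (50 g), lying on the desk left or right of the case. Shank 10 mm in diameter, 70 mm long, the last 10 mm tapered to 5 mm; hexagon head 17 mm across flats, 5 mm thick. x points along the shank to the tip. On the desk it rests on its head and tip, tip about 3.3 degrees down, shank's axis 8 mm up at the head and 4 mm at the tip
- pin_seat (a point): Centre of the underside of the pin's head, where the shank begins, 35 mm behind pin_mid. Let go with its tip just through the far ear, the pin stays in the holes, sloping a little at most; a few N on the head slides it on
- pin_tip (a point): End of the pin's tip, 35 mm ahead of pin_mid
- bottle_mid (a point): Middle of a loose upright bottle, 60 mm in diameter, 190 mm high, that stands in front of the left or right half of the case, its centre 55 to 65 mm from the front wall and 75 to 95 mm to the side of the eye; bystander
- vial_mid (a point): Middle of a loose upright sample vial with screw cap, 30 mm in diameter, 58 mm high, 60 mm in front of the other half of the case; bystander
- dish_mid (a point): Middle of a covered glass dish, 55 mm in diameter, 15 mm high, loose on the desk beside the pin, its centre 60 to 77 mm from the pin's axis; bystander
- marker_mid (a point): Middle of a marker pen, 132 mm long and 13 mm thick, lying on the desk on the other side of the case from the pin, x along it; bystander
Mind the look-alikes: they are no part of the job. Of the things shaped like the part that bears pin_mid, the bare steel one is meant.

How it is judged (in metres and radians):
On the way, in this order (a step that is already met when the one before it is completed fails the run):
1. the lid is fully shut (value of joint lid below 0.015 rad), for 0.2 s.
2. the pin's tip has passed through both ears and the eye (value of joint lid below 0.02 rad and angle between the x axis of pin_mid and the y axis of eye, either way round below 0.2 rad and ((y of pin_tip in the frame of eye above 0.013 m and y of pin_seat in the frame of eye below -0.012 m and distance between pin_mid and eye below 0.03 m) or (y of pin_tip in the frame of eye below -0.013 m and y of pin_seat in the frame of eye above 0.012 m and distance between pin_mid and eye below 0.03 m))), for 0.1 s.
At the end, for the whole second after the job is handed in: The lid is shut (within 0.02 rad), the pin lies through both ears and the eye, along the line of the holes within 0.17 rad, its tip out beyond the far ear and the underside of its head within 4.5 mm of the outer face of the near ear's hole, at rest and released (value of joint lid below 0.02 rad and angle between the x axis of pin_mid and the y axis of eye, either way round below 0.17 rad and ((distance between pin_seat and ear_left below 0.0045 m and y of pin_tip in the frame of eye below -0.02 m) or (distance between pin_seat and ear_right below 0.0045 m and y of pin_tip in the frame of eye above 0.02 m)) and linear speed of pin below 0.02 m/s); the robot touches nothing.
It fails at once if the lid is slammed (faster than 2.5 rad/s) (velocity of joint lid below -2.5 rad/s).
It fails at once if the bottle, the vial, the dish or the marker is shoved more than 20 mm or tipped over (distance of any of bottle_mid, vial_mid, dish_mid, marker_mid from where it was at the start of the episode above 0.02 m or angle between any of bottle_mid, vial_mid's own z axis and vertical above 0.5 rad).
It also fails if it takes over 64 s, if anything falls off the work surface, if the arm or the gripper's body presses on something with over 40 N, if the wrist force passes 120 N, or if a joint passes its speed limit or range.

ROBOT

A 6-joint arm with a two-finger parallel gripper is mounted at the origin on the work surface. World frame = base frame: x ahead of the robot, y to its left, z up, the work surface at z = 0. Lengths are in m, angles in degrees, forces in N, time in s.
With the tool pointing down it reaches from about 0.3 to 0.875 m from the base axis. Payload 6.4 kg.
Tool frame: the origin (TCP) lies midway between the tips of the shut fingers; the grasp point (between the pads) lies 19 mm behind it; z points along the fingers, y is the line along which they close (so a half turn about z gives the same grasp; the last joint's range is limited). The gripper opens to 85 mm and grips with 20 to 120 N. Pads are 22 mm wide; open, the fingers measure 114 mm over their backs; the gripper's body (76 mm by 85 mm) begins 54 mm behind the grasp point. The pads swing forward as they close: fully open they stand 13 mm farther back than shut.
Start: joints at [-87.393, 10.359, 92.074, -0, 77.567, -11.82], TCP at [0.143, -0.557, 0.231] pointing down, gripper open.
Joint ranges: [-171.53, 171.53], [-51.25, 118.39], [17.06, 147.69], [-65.23, 245.23], [0, 150.52], [-178.68, 178.68]. Speed limits (degrees/s): [147.25, 147.25, 172.46, 180, 180, 180].

INTERFACE

Orientations are given as a 3x3 rotation matrix whose columns are the frame's x, y, z axes.
In Python, from bench import r, optics gives the robot as it stands.
- The arm moves only by the shell command python3 -m handwheel 'ROWS' [FORCE]. ROWS is JSON, a list of rows, each an object of numbers: "dx", "dy", "dz": the shift along the tool's x, y, z as a fraction of full scale; "ax", "ay", "az": the turn, a rotation vector about the tool's x, y, z as a fraction of full scale; "fingers": the closure, from -1 (fully open) to 1 (shut). In form: [{"dx": .., "dy": .., "dz": .., "ax": .., "ay": .., "az": .., "fingers": ..}, ...]. A call has 1 to 20 rows; each row is the pose to reach, as a shift and turn from the pose commanded when the call began, along the tool's axes at that moment; what a row does not reach only later rows make up. Full scale, the value 1, is 0.5 m for a shift and 1.5 rad for a turn. A row lasts 1/8 s, in which the tool goes at most 62.5 mm and 10.7 degrees, less where a joint would pass 70% of its speed; a pose out of reach is approached as far as the arm can. A call with a number of a shift or a turn outside -1 to 1 is refused whole. A call with a gripper value outside its range is refused whole. The fingers move at their own pace and stop on an object; FORCE is the grip in N (left out, the last holds). Time passes only in rows, so rows that repeat a pose let the fingers close. It gives the time, the measured TCP pose, the force, the opening and the grip force at its end, in the units of the state.
- r.sense(): the state, without advancing time (a new reading comes with each control period).
- optics.snapshot(name): name is "scene" or "top"; returns the picture (480x640x3 uint8, red, green, blue); there is no depth.
- optics.camera_model(name): a dict with "K" (3x3 intrinsics, pixels), "R" (3x3) and "t" (3): a world point X has camera coordinates R X + t. Camera axes: x right, y down, z forward; pixel columns grow to the right and rows downward; lengths in m; the calibration is good to about 2 mm. A picture is of the moment at which its call begins. camera_model takes no time and is no camera call.
- r.job_done(): hands the job in; it is judged then, once.
The state is a dict: "time": time; "qpos": joint angles; "joint_velocities": joint speeds; "effort": joint torques, N m; "tcp_pos": TCP position; "tcp_rot": TCP orientation; "force": force on the tool from outside, world axes, zero at the start; "ft_torque": the same for the moment, N m; "gripper_width": finger opening in m; "gripper_force": force on a finger pad.
Only numpy, scipy, OpenCV 4.12 (cv2) and the standard library are available. Lean on these libraries where they do the work, as an engineer would, in place of code of your own. Each camera call takes 0.05 s, during which the arm holds its last target. There are 200 camera calls.

## Working session

There is one attempt and no reset: what is moved stays moved. The work goes in short steps, Python scripts to look and compute and a shell command to move; the robot and the scene stay as the last step left them, time stands still between calls to the robot, and variables do not carry over. Pictures are saved under pics/ and viewed, at most 10 in all, crops included, and the job is handed in when it is done.

```bash
mkdir -p pics; ls; python3 - <<'E'
from bench import r, optics
import cv2,numpy as np
for n in("scene","top"):
    im=optics.snapshot(n); cv2.imwrite(f"pics/{n}0.png",im[...,::-1]); c=optics.camera_model(n)
    R=np.array(c["R"]);print(n,np.array(c["K"]).round(1).tolist(),(-R.T@np.array(c["t"])).round(3),R.round(3).tolist())
s=r.sense();print(s["time"],s["tcp_pos"],np.round(s["tcp_rot"],3).tolist(),s["gripper_width"])
E
```

```text
pics
scene [[441.0, 0.0, 314.3], [0.0, 441.0, 242.8], [0.0, 0.0, 1.0]] [0.922 0.593 0.696] [[-0.849, 0.529, 0.02], [0.325, 0.55, -0.77], [-0.418, -0.647, -0.638]]
top [[532.7, 0.0, 314.6], [0.0, 532.7, 242.5], [0.0, 0.0, 1.0]] [0.383 0.004 1.233] [[0.029, -1.0, -0.009], [-0.987, -0.027, -0.158], [0.158, 0.014, -0.987]]
0.1 [ 0.14325269 -0.55636471  0.23047021] [[0.968, 0.249, -0.0], [0.249, -0.968, 0.002], [0.0, -0.002, -1.0]] 0.08544094773228769
```

View pics/scene0.png

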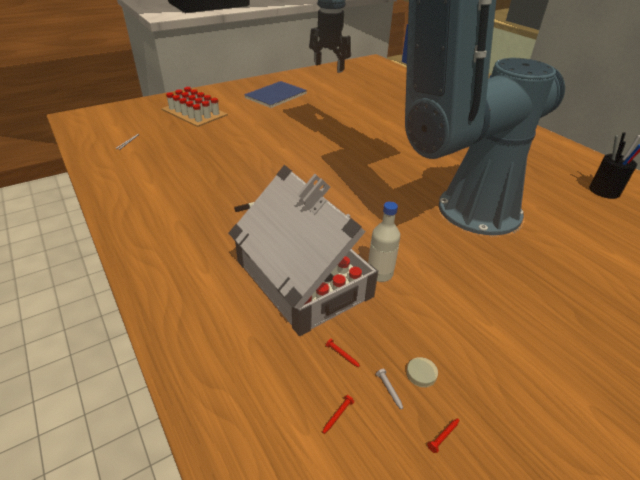

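View pics/top0.png

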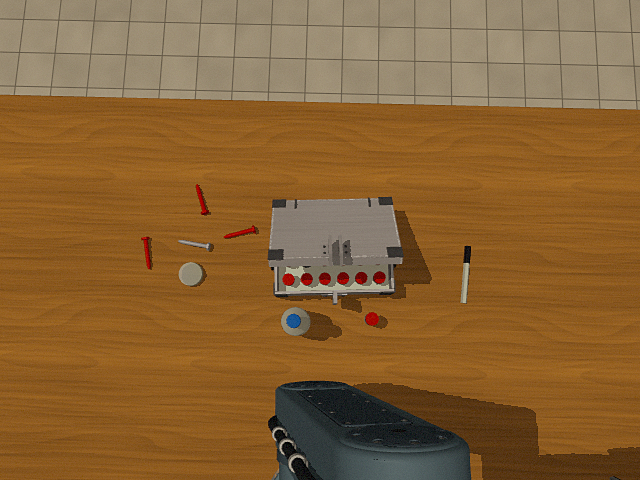

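The scene picture shows the case half open, with the bare pin at head (382,373) and tip (402,407). The top picture shows the pin at (212,246) to (179,241), the eye near (335,297), the bottle at (293,321), the vial at (372,319), the dish at (191,274) and the marker at (466,275). I'll enlarge these areas next.

```bash
python3 - <<'E'
import cv2,numpy as np
a=cv2.imread("pics/top0.png");b=cv2.imread("pics/scene0.png")
def c(im,u,v,w,h,s):
    return cv2.resize(im[v:v+h,u:u+w],None,fx=s,fy=s,interpolation=cv2.INTER_CUBIC)
# each panel 400x300
o=np.vstack([np.hstack([c(a,165,220,60,45,400/60),c(b,362,365,60,45,400/60)]),np.hstack([c(a,255,190,160,120,2.5),c(b,225,160,160,120,2.5)])])
cv2.imwrite("pics/crop1.png",o)
E
```

```text
(no output)
```

View pics/crop1.png

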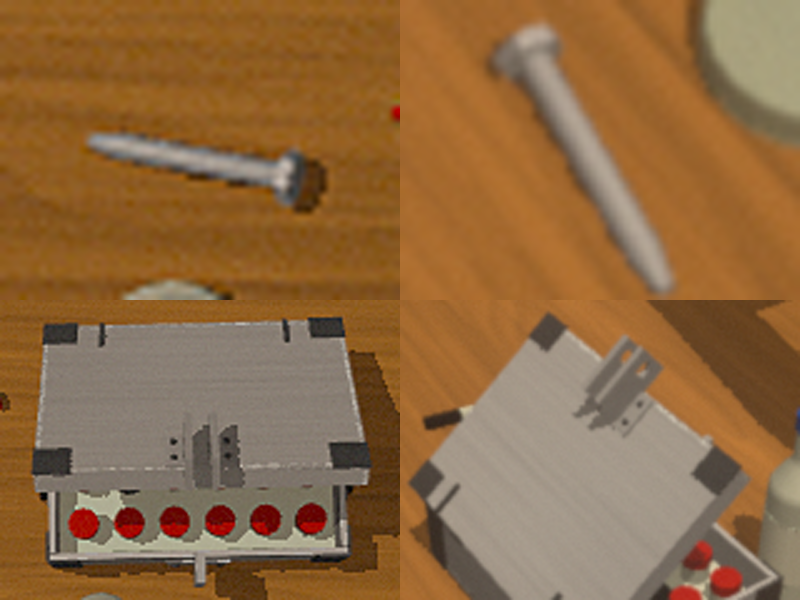

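The crop gives these points. The pin's seat is about (206.3,245.8) in top and (383.1,374) in scene, and its tip is about (178,240.7) and (401.5,407.8). The lid's front corners are at (268,259) and (402,257) in top, and (364,231) and (284,165.5) in scene. The front rim runs (275,296) to (395,292), and the lug tip is at (335,303).

```bash
cat > h.py <<'E'
import numpy as np
from bench import r, optics
C={}
for n in("scene","top"):
    c=optics.camera_model(n);C[n]=(np.array(c["K"]),np.array(c["R"]),np.array(c["t"]))
def ray(n,p):
    K,R,t=C[n];d=R.T@np.linalg.solve(K,[p[0],p[1],1.]);return -R.T@t,d/np.linalg.norm(d)
def tri(top,scene):
    A=np.zeros((3,3));b=np.zeros(3)
    L=[ray("top",top),ray("scene",scene)]
    for o,d in L:
        M=np.eye(3)-np.outer(d,d);A+=M;b+=M@o
    X=np.linalg.solve(A,b);return X,[np.linalg.norm((np.eye(3)-np.outer(d,d))@(X-o)) for o,d in L]
def plane(n,p,z):
    o,d=ray(n,p);return o+d*(z-o[2])/d[2]
def proj(n,X):
    K,R,t=C[n];q=K@(R@np.asarray(X)+t);return q[:2]/q[2]
E
python3 - <<'E'
from h import *
np.set_printoptions(precision=4,suppress=True)
for nm,a,b in[("seat",(206.3,245.8),(383.1,374)),("tip",(178,240.7),(401.5,407.8)),("lidFL",(268,259),(364,231)),("lidFR",(402,257),(284,165.5))]:
    X,e=tri(a,b);print(nm,X,np.round(e,4))
for nm,p,z in[("rimL",(275,296),.075),("rimR",(395,292.5),.075),("lugfront",(335,302.5),.129),("lugback",(335,291),.129),("lidRL",(272.6,198.5),.095),("lidRR",(391,198),.095),("bottle",(293,321),.19),("vial",(372,319),.058),("dish",(191,274),.015),("mk",(466,275),.01)]:print(nm,plane("top",p,z))
print("scene bodyFL rim",plane("scene",(377,270),.075))
print(plane("scene",(401.5,407.8),.004),plane("scene",(383.1,374),.008),plane("top",(178,240.7),.004),plane("top",(206.3,245.8),.008))
E
```

```text
seat [0.5631 0.2741 0.0102] [0.0019 0.0019]
tip [0.5749 0.3412 0.0059] [0.0006 0.0006]
lidFL [0.5093 0.1111 0.2061] [0.0046 0.0046]
lidFR [ 0.5232 -0.1511  0.2137] [0.0006 0.0006]
rimL [0.4489 0.1027 0.075 ]
rimR [ 0.4637 -0.1569  0.075 ]
lugfront [ 0.436  -0.0261  0.129 ]
lugback [ 0.4596 -0.0256  0.129 ]
lidRL [0.6606 0.1148 0.095 ]
lidRR [ 0.6686 -0.1444  0.095 ]
bottle [0.3951 0.056  0.19  ]
vial [ 0.4058 -0.1095  0.058 ]
dish [0.4972 0.3029 0.015 ]
mk [ 0.5129 -0.3285  0.01  ]
scene bodyFL rim [0.4502 0.1044 0.075 ]
[0.5734 0.3409 0.004 ] [0.5605 0.2744 0.008 ] [0.5756 0.3413 0.004 ] [0.5647 0.2732 0.008 ]
```

```bash
R='{"dx":0.99,"dy":-0.72,"dz":-0.12,"az":-0.763,"fingers":1}'; python3 -m handwheel '[{"dx":0.99,"dy":-0.72,"dz":-0.12,"az":-0.763,"fingers":1},{"dx":0.99,"dy":-0.72,"dz":-0.12,"az":-0.763,"fingers":1},{"dx":0.99,"dy":-0.72,"dz":-0.12,"az":-0.763,"fingers":1},{"dx":0.99,"dy":-0.72,"dz":-0.12,"az":-0.763,"fingers":1},{"dx":0.99,"dy":-0.72,"dz":-0.12,"az":-0.763,"fingers":1},{"dx":0.99,"dy":-0.72,"dz":-0.12,"az":-0.763,"fingers":1},{"dx":0.99,"dy":-0.72,"dz":-0.12,"az":-0.763,"fingers":1},{"dx":0.99,"dy":-0.72,"dz":-0.12,"az":-0.763,"fingers":1},{"dx":0.99,"dy":-0.72,"dz":-0.12,"az":-0.763,"fingers":1},{"dx":0.99,"dy":-0.72,"dz":-0.12,"az":-0.763,"fingers":1},{"dx":0.99,"dy":-0.72,"dz":-0.12,"az":-0.763,"fingers":1},{"dx":0.99,"dy":-0.72,"dz":-0.12,"az":-0.763,"fingers":1},{"dx":0.99,"dy":-0.72,"dz":-0.12,"az":-0.763,"fingers":1}]' 40
```

```text
invalid input at $[0]: expected keys dx, dy, dz, ax, ay, az, fingers
```

```bash
python3 -m handwheel '[{"dx":0.99,"dy":-0.72,"dz":-0.12,"ax":0,"ay":0,"az":-0.763,"fingers":1},{"dx":0.99,"dy":-0.72,"dz":-0.12,"ax":0,"ay":0,"az":-0.763,"fingers":1},{"dx":0.99,"dy":-0.72,"dz":-0.12,"ax":0,"ay":0,"az":-0.763,"fingers":1},{"dx":0.99,"dy":-0.72,"dz":-0.12,"ax":0,"ay":0,"az":-0.763,"fingers":1},{"dx":0.99,"dy":-0.72,"dz":-0.12,"ax":0,"ay":0,"az":-0.763,"fingers":1},{"dx":0.99,"dy":-0.72,"dz":-0.12,"ax":0,"ay":0,"az":-0.763,"fingers":1},{"dx":0.99,"dy":-0.72,"dz":-0.12,"ax":0,"ay":0,"az":-0.763,"fingers":1},{"dx":0.99,"dy":-0.72,"dz":-0.12,"ax":0,"ay":0,"az":-0.763,"fingers":1},{"dx":0.99,"dy":-0.72,"dz":-0.12,"ax":0,"ay":0,"az":-0.763,"fingers":1},{"dx":0.99,"dy":-0.72,"dz":-0.12,"ax":0,"ay":0,"az":-0.763,"fingers":1},{"dx":0.99,"dy":-0.72,"dz":-0.12,"ax":0,"ay":0,"az":-0.763,"fingers":1},{"dx":0.99,"dy":-0.72,"dz":-0.12,"ax":0,"ay":0,"az":-0.763,"fingers":1},{"dx":0.99,"dy":-0.72,"dz":-0.12,"ax":0,"ay":0,"az":-0.763,"fingers":1}]' 40
```

```text
time: 1.72
tcp_pos: [0.5323, -0.0858, 0.2909]
tcp_rot: [[0.175, 0.985, -0.001], [0.985, -0.175, 0.0], [-0.0, -0.001, -1.0]]
force: [0.6, -0.0, 0.4]
gripper_width: 0.0001
gripper_force: 0.0
```

```bash
python3 -m handwheel '[{"dx":0,"dy":0,"dz":0.1,"ax":0,"ay":0,"az":0,"fingers":1},{"dx":0,"dy":0,"dz":0.13,"ax":0,"ay":0,"az":0,"fingers":1},{"dx":0,"dy":0,"dz":0.16,"ax":0,"ay":0,"az":0,"fingers":1},{"dx":0,"dy":-0.01,"dz":0.19,"ax":0,"ay":0,"az":0,"fingers":1},{"dx":0,"dy":-0.02,"dz":0.22,"ax":0,"ay":0,"az":0,"fingers":1},{"dx":0,"dy":-0.03,"dz":0.25,"ax":0,"ay":0,"az":0,"fingers":1},{"dx":0,"dy":-0.04,"dz":0.28,"ax":0,"ay":0,"az":0,"fingers":1},{"dx":0,"dy":-0.05,"dz":0.31,"ax":0,"ay":0,"az":0,"fingers":1},{"dx":0,"dy":-0.06,"dz":0.34,"ax":0,"ay":0,"az":0,"fingers":1},{"dx":0,"dy":-0.06,"dz":0.36,"ax":0,"ay":0,"az":0,"fingers":1},{"dx":0,"dy":-0.06,"dz":0.375,"ax":0,"ay":0,"az":0,"fingers":1},{"dx":0,"dy":-0.06,"dz":0.384,"ax":0,"ay":0,"az":0,"fingers":1},{"dx":0,"dy":-0.06,"dz":0.384,"ax":0,"ay":0,"az":0,"fingers":1}]'
```

```text
time: 3.35
tcp_pos: [0.5035, -0.0797, 0.099]
tcp_rot: [[0.174, 0.985, -0.0], [0.985, -0.174, 0.0], [0.0, -0.0, -1.0]]
force: [-0.8, 0.5, -0.0]
gripper_width: -0.0001
gripper_force: 0.0
```

```bash
python3 -m handwheel '[{"dx":0,"dy":0,"dz":0.003,"ax":0,"ay":0,"az":0,"fingers":1},{"dx":0,"dy":0,"dz":0.006,"ax":0,"ay":0,"az":0,"fingers":1},{"dx":0,"dy":0,"dz":0.007,"ax":0,"ay":0,"az":0,"fingers":1},{"dx":0,"dy":0,"dz":0.007,"ax":0,"ay":0,"az":0,"fingers":1}]'
```

```text
time: 3.85
tcp_pos: [0.5038, -0.0798, 0.097]
tcp_rot: [[0.173, 0.985, 0.001], [0.985, -0.173, -0.0], [-0.0, 0.001, -1.0]]
force: [-3.4, 0.8, 9.5]
gripper_width: 0.0001
gripper_force: 4.6
```

```bash
python3 -m handwheel '[{"dx":0,"dy":0,"dz":-0.1,"ax":0,"ay":0,"az":0,"fingers":1},{"dx":0,"dy":0,"dz":-0.2,"ax":0,"ay":0,"az":0,"fingers":1},{"dx":0.1,"dy":0,"dz":-0.24,"ax":0,"ay":0,"az":0,"fingers":0.3},{"dx":0.748,"dy":-0.006,"dz":-0.24,"ax":0,"ay":0,"az":0,"fingers":0.3},{"dx":0.748,"dy":-0.006,"dz":-0.24,"ax":0,"ay":0,"az":0,"fingers":0.3},{"dx":0.748,"dy":-0.006,"dz":-0.24,"ax":0,"ay":0,"az":0,"fingers":0.3},{"dx":0.748,"dy":-0.006,"dz":-0.24,"ax":0,"ay":0,"az":0,"fingers":0.3},{"dx":0.748,"dy":-0.006,"dz":-0.24,"ax":0,"ay":0,"az":0,"fingers":0.3},{"dx":0.748,"dy":-0.006,"dz":-0.24,"ax":0,"ay":0,"az":0,"fingers":0.3},{"dx":0.748,"dy":-0.006,"dz":-0.1,"ax":0,"ay":0,"az":0,"fingers":0.3},{"dx":0.748,"dy":-0.006,"dz":0.03,"ax":0,"ay":0,"az":0,"fingers":0.3},{"dx":0.748,"dy":-0.006,"dz":0.05,"ax":0,"ay":0,"az":0,"fingers":0.3},{"dx":0.748,"dy":-0.006,"dz":0.05,"ax":0,"ay":0,"az":0,"fingers":0.3}]' 40
python3 - <<'E'
from h import *
import cv2
a=optics.snapshot("top")[...,::-1];b=optics.snapshot("scene")[...,::-1]
cv2.imwrite("pics/top1.png",a);cv2.imwrite("pics/scene1.png",b)
def c(im,u,v,w,h):return cv2.resize(np.ascontiguousarray(im[v:v+h,u:u+w]),(400,300),interpolation=cv2.INTER_CUBIC)
cv2.imwrite("pics/crop2.png",np.vstack([np.hstack([c(a,160,205,80,60),c(b,335,345,80,60)]),np.hstack([c(a,305,265,60,45),c(b,305,195,60,45)])]))
print(proj("top",[.444,-.0277,.115]),proj("scene",[.444,-.0277,.115]))
E
```

```text
time: 5.48
tcp_pos: [0.565, 0.2885, 0.0702]
tcp_rot: [[0.174, 0.985, -0.002], [0.985, -0.174, -0.001], [-0.001, -0.002, -1.0]]
force: [0.1, 0.2, -1.1]
gripper_width: 0.0297
gripper_force: 0.0
[335.64590263 298.97416877] [343.99947239 220.41811807]
```

View pics/crop2.png

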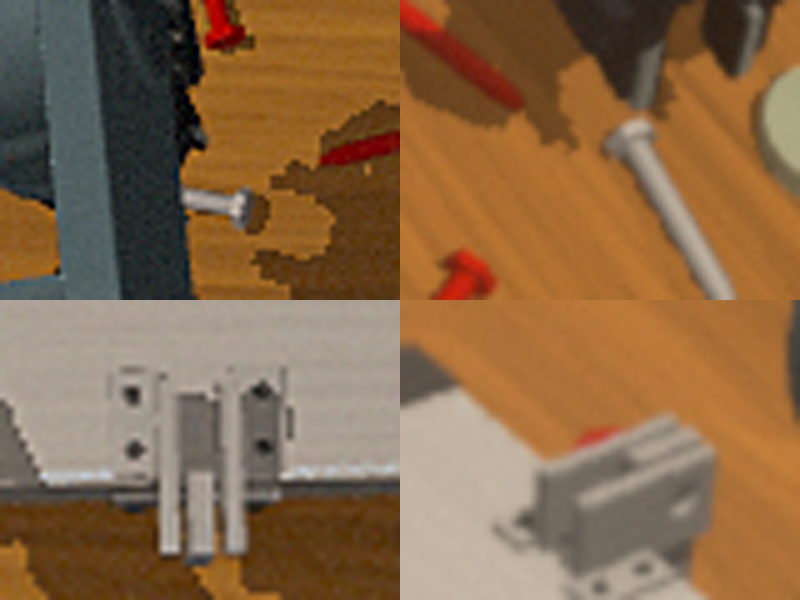

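The gripper straddles the pin on line. The left ear's hole is at scene (347.4,224.9). In top, the lug's top face runs (334.6,290.4) to (334.6,302.6), and the ears' front ends are at u=330 and u=340.

```bash
python3 - <<'E'
from h import *
np.set_printoptions(precision=4,suppress=True)
f=lambda u,v,U,V:(U+u/6.6667-.43,V+v/6.6667-.43)
T=lambda u,v:f(u,v-300,305,265); S=lambda u,v:f(u-400,v-300,305,195)
yx=np.array([-.057,.998,0]);xx=np.array([.998,.057,0])
h=plane("scene",S(685,502),.115);print("scene hole z.115",h,"eye->",h-.013*yx)
print("lug top front/back",plane("top",T(200,554),.129),plane("top",T(200,472),.129))
a,b=plane("top",T(170,553),.129),plane("top",T(236,551),.129);print("ear fronts",a,b,"eye->",(a+b)/2+.012*xx)
print("ear outer front corner tri",tri(T(160,554),S(715,457)), "eye->", tri(T(160,554),S(715,457))[0]-.013*yx+.012*xx)
# ear rear lines: yaw from top
print("lid front edge",plane("top",T(45,475),.097),plane("top",T(395,468),.097))
E
```

```text
scene hole z.115 [ 0.447  -0.0107  0.115 ] eye-> [ 0.4478 -0.0237  0.115 ]
lug top front/back [ 0.4356 -0.0253  0.129 ] [ 0.4609 -0.0247  0.129 ]
ear fronts [ 0.4356 -0.016   0.129 ] [ 0.4368 -0.0364  0.129 ] eye-> [ 0.4482 -0.0255  0.129 ]
ear outer front corner tri (array([ 0.4351, -0.0127,  0.1276]), [np.float64(0.00031372252053523867), np.float64(0.0003137225205351689)]) eye-> [ 0.4478 -0.025   0.1276]
lid front edge [0.4608 0.0239 0.097 ] [ 0.4661 -0.0877  0.097 ]
```

```bash
python3 -m handwheel '[{"dx":0,"dy":0,"dz":0.08,"ax":0,"ay":0,"az":0,"fingers":0.3},{"dx":0,"dy":0,"dz":0.12,"ax":0,"ay":0,"az":0,"fingers":0.3},{"dx":0,"dy":0,"dz":0.132,"ax":0,"ay":0,"az":0,"fingers":0.3},{"dx":0,"dy":0,"dz":0.132,"ax":0,"ay":0,"az":0,"fingers":1},{"dx":0,"dy":0,"dz":0.132,"ax":0,"ay":0,"az":0,"fingers":1},{"dx":0,"dy":0,"dz":0.132,"ax":0,"ay":0,"az":0,"fingers":1},{"dx":0,"dy":0,"dz":0.132,"ax":0,"ay":0,"az":0,"fingers":1},{"dx":0,"dy":0,"dz":0.132,"ax":0,"ay":0,"az":0,"fingers":1},{"dx":0,"dy":0,"dz":0.132,"ax":0,"ay":0,"az":0,"fingers":1}]' 40
```

```text
time: 6.7
tcp_pos: [0.5662, 0.2894, 0.0057]
tcp_rot: [[0.174, 0.985, 0.002], [0.985, -0.174, 0.001], [0.001, 0.002, -1.0]]
force: [-0.5, 0.6, 4.9]
gripper_width: 0.008
gripper_force: 40.4
```

```bash
python3 -m handwheel '[{"dx":0,"dy":0,"dz":0,"ax":0,"ay":0,"az":0,"fingers":0.4},{"dx":0,"dy":0,"dz":0,"ax":0,"ay":0,"az":0,"fingers":0.4},{"dx":0,"dy":0,"dz":0.008,"ax":0,"ay":0,"az":0,"fingers":0.4},{"dx":0,"dy":0,"dz":0.008,"ax":0,"ay":0,"az":0,"fingers":0.4}]' 40;  python3 -m handwheel '[{"dx":0,"dy":0,"dz":0,"ax":0,"ay":0,"az":0,"fingers":1},{"dx":0,"dy":0,"dz":0,"ax":0,"ay":0,"az":0,"fingers":1},{"dx":0,"dy":0,"dz":0,"ax":0,"ay":0,"az":0,"fingers":1},{"dx":0,"dy":0,"dz":0,"ax":0,"ay":0,"az":0,"fingers":1},{"dx":0,"dy":0,"dz":0,"ax":0,"ay":0,"az":0,"fingers":1}]' 40
```

```text
time: 7.2
tcp_pos: [0.565, 0.289, 0.0002]
tcp_rot: [[0.174, 0.985, -0.001], [0.985, -0.174, -0.0], [-0.0, -0.001, -1.0]]
force: [-0.6, 0.2, 0.2]
gripper_width: 0.0255
gripper_force: 0.0
time: 7.82
tcp_pos: [0.5654, 0.2892, 0.0008]
tcp_rot: [[0.174, 0.985, -0.0], [0.985, -0.174, -0.0], [-0.0, -0.0, -1.0]]
force: [-0.1, 0.5, -0.3]
gripper_width: 0.0083
gripper_force: 40.2
```

```bash
python3 -m handwheel '[{"dx":0,"dy":0,"dz":-0.05,"ax":0,"ay":0,"az":0,"fingers":1},{"dx":0,"dy":0,"dz":-0.15,"ax":0,"ay":0,"az":0,"fingers":1},{"dx":0,"dy":0,"dz":-0.27,"ax":0,"ay":0,"az":0,"fingers":1},{"dx":0,"dy":0,"dz":-0.38,"ax":0,"ay":0,"az":0,"fingers":1},{"dx":-0.1,"dy":-0.01,"dz":-0.44,"ax":0,"ay":0.038,"az":-0.154,"fingers":1},{"dx":-0.2,"dy":-0.02,"dz":-0.44,"ax":0,"ay":0.038,"az":-0.154,"fingers":1},{"dx":-0.3,"dy":-0.03,"dz":-0.44,"ax":0,"ay":0.038,"az":-0.154,"fingers":1},{"dx":-0.4,"dy":-0.04,"dz":-0.44,"ax":0,"ay":0.038,"az":-0.154,"fingers":1},{"dx":-0.5,"dy":-0.05,"dz":-0.44,"ax":0,"ay":0.038,"az":-0.154,"fingers":1},{"dx":-0.6,"dy":-0.06,"dz":-0.44,"ax":0,"ay":0.038,"az":-0.154,"fingers":1},{"dx":-0.7,"dy":-0.07,"dz":-0.44,"ax":0,"ay":0.038,"az":-0.154,"fingers":1},{"dx":-0.8,"dy":-0.079,"dz":-0.44,"ax":0,"ay":0.038,"az":-0.154,"fingers":1},{"dx":-0.845,"dy":-0.079,"dz":-0.4,"ax":0,"ay":0.038,"az":-0.154,"fingers":1},{"dx":-0.845,"dy":-0.079,"dz":-0.32,"ax":0,"ay":0.038,"az":-0.154,"fingers":1},{"dx":-0.845,"dy":-0.079,"dz":-0.27,"ax":0,"ay":0.038,"az":-0.154,"fingers":1},{"dx":-0.845,"dy":-0.079,"dz":-0.22,"ax":0,"ay":0.038,"az":-0.154,"fingers":1},{"dx":-0.845,"dy":-0.079,"dz":-0.217,"ax":0,"ay":0.038,"az":-0.154,"fingers":1},{"dx":-0.845,"dy":-0.079,"dz":-0.217,"ax":0,"ay":0.038,"az":-0.154,"fingers":1}]' 60
python3 - <<'E'
from h import *
import cv2
a=optics.snapshot("top")[...,::-1];b=optics.snapshot("scene")[...,::-1]
cv2.imwrite("pics/top2.png",a);cv2.imwrite("pics/scene2.png",b)
def c(im,u,v,w,h):return cv2.resize(np.ascontiguousarray(im[v:v+h,u:u+w]),(400,h*400//w),interpolation=cv2.INTER_CUBIC)
cv2.imwrite("pics/crop3.png",np.hstack([c(a,310,240,80,100),c(b,270,160,80,100)]))
e=np.array([.4478,-.025,.115]);y=np.array([-.056,.998,0])
for k in(-.11,-.04):print(proj("top",e+k*y),proj("scene",e+k*y))
E
```

```text
time: 10.07
tcp_pos: [0.4536, -0.1203, 0.1101]
tcp_rot: [[-0.057, 0.998, 0.004], [0.997, 0.056, 0.056], [0.056, 0.007, -0.998]]
force: [-0.2, 0.6, 0.5]
gripper_width: 0.0074
gripper_force: 61.1
[387.02298717 295.63359164] [314.46380835 198.1695397 ]
[353.52611574 296.57484656] [332.34460271 212.69320068]
```

View pics/crop3.png

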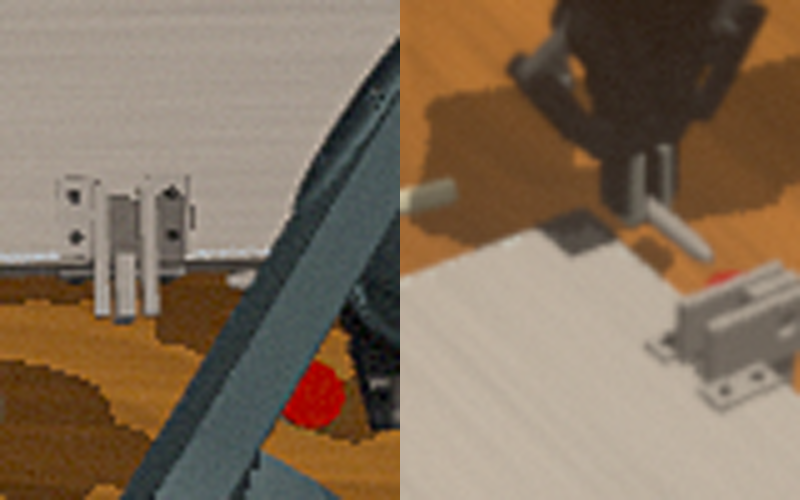

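Top shows the pin's tip at (356.0,295.2), and scene shows it at (331.2,211.0). The shank leaves the fingers at scene (318.6,200.6), pointing at the ears.

```bash
python3 - <<'E'
from h import *
np.set_printoptions(precision=4,suppress=True)
X,e=tri((356.,295.2),(331.2,211.0));print(X,e)
E=np.array([.4478,-.025,.115]);y=np.array([-.056,.998,0]);x=np.array([.998,.056,0])
d=X-E;print("along y",d@y,"x off",d@x,"z off",d[2])
E0=tri((0,0),(0,0)) if 0 else None
# exit-from-fingers point on scene ray with pad front edge y = tcp+11mm
o,dd=ray("scene",(318.6,200.6));P=np.array([.4536,-.1203,0])+.011*y
k=((P-o)@y)/(dd@y);Q=o+k*dd;print("exit",Q,(Q-E)@x,Q[2]-.115)
E
```

```text
[ 0.4519 -0.0691  0.118 ] [np.float64(0.0011862468491875792), np.float64(0.0011862468491874777)]
along y -0.04422708955956115 x off 0.0016591230536231122 z off 0.0030290674829482334
exit [ 0.4591 -0.109   0.125 ] 0.0065732782442533035 0.010032497781143443
```

```bash
python3 -m handwheel '[{"dx":0,"dy":-0.0014,"dz":0.004,"ax":0,"ay":0,"az":0,"fingers":1},{"dx":0.02,"dy":-0.0014,"dz":0.005,"ax":0,"ay":0,"az":0,"fingers":1},{"dx":0.04,"dy":-0.0014,"dz":0.0062,"ax":0,"ay":0,"az":0,"fingers":1},{"dx":0.05,"dy":-0.0014,"dz":0.0068,"ax":0,"ay":0,"az":0,"fingers":1},{"dx":0.06,"dy":-0.0014,"dz":0.0074,"ax":0,"ay":0,"az":0,"fingers":1},{"dx":0.068,"dy":-0.0014,"dz":0.0078,"ax":0,"ay":0,"az":0,"fingers":1},{"dx":0.068,"dy":-0.0014,"dz":0.0078,"ax":0,"ay":0,"az":0,"fingers":1}]' 60
python3 - <<'E'
from h import *
import cv2
a=optics.snapshot("top")[...,::-1];b=optics.snapshot("scene")[...,::-1]
def c(im,u,v,w,h):return cv2.resize(np.ascontiguousarray(im[v:v+h,u:u+w]),(400,h*400//w),interpolation=cv2.INTER_CUBIC)
cv2.imwrite("pics/crop4.png",np.hstack([c(a,320,275,50,50),c(b,310,190,50,50)]))
E
```

```text
time: 11.05
tcp_pos: [0.4505, -0.0858, 0.1073]
tcp_rot: [[-0.057, 0.998, 0.003], [0.997, 0.057, 0.057], [0.057, 0.006, -0.998]]
force: [0.1, 0.6, -0.2]
gripper_width: 0.0077
gripper_force: 61.1
```

View pics/crop4.png

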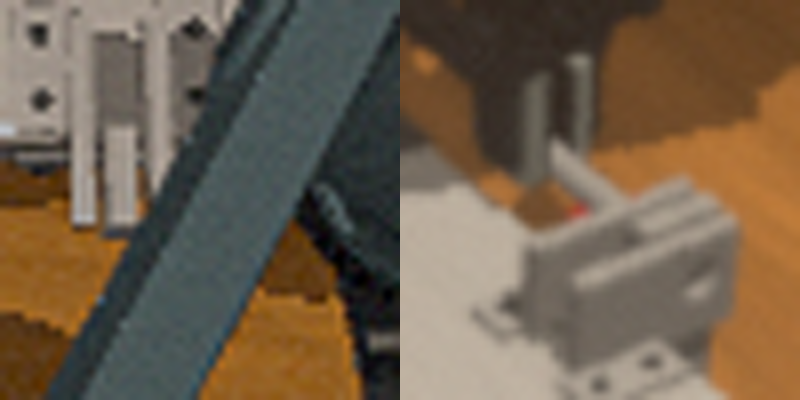

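The pin runs behind the right ear along the line toward the hole, centred near scene (333,211), and there is no force yet. I'll advance gently.

```bash
python3 -m handwheel '[{"dx":0.003,"dy":0,"dz":0.0002,"ax":0,"ay":0,"az":0,"fingers":1},{"dx":0.006,"dy":0,"dz":0.0003,"ax":0,"ay":0,"az":0,"fingers":1},{"dx":0.009,"dy":0,"dz":0.0005,"ax":0,"ay":0,"az":0,"fingers":1},{"dx":0.012,"dy":0,"dz":0.0007,"ax":0,"ay":0,"az":0,"fingers":1},{"dx":0.012,"dy":0,"dz":0.0007,"ax":0,"ay":0,"az":0,"fingers":1}]' 60
```

```text
time: 11.78
tcp_pos: [0.4502, -0.0799, 0.1073]
tcp_rot: [[-0.057, 0.998, 0.003], [0.997, 0.057, 0.057], [0.056, 0.007, -0.998]]
force: [0.2, 0.2, -1.2]
gripper_width: 0.0075
gripper_force: 61.1
```

```bash
python3 -m handwheel '[{"dx":0,"dy":0,"dz":0.0014,"ax":0,"ay":0,"az":0,"fingers":1},{"dx":0.004,"dy":0,"dz":0.0016,"ax":0,"ay":0,"az":0,"fingers":1},{"dx":0.008,"dy":0,"dz":0.0018,"ax":0,"ay":0,"az":0,"fingers":1},{"dx":0.012,"dy":0,"dz":0.0021,"ax":0,"ay":0,"az":0,"fingers":1},{"dx":0.012,"dy":0,"dz":0.0021,"ax":0,"ay":0,"az":0,"fingers":1}]' 60
```

```text
time: 12.4
tcp_pos: [0.4498, -0.0737, 0.1066]
tcp_rot: [[-0.057, 0.998, 0.003], [0.997, 0.057, 0.057], [0.057, 0.006, -0.998]]
force: [-1.7, 1.0, -0.5]
gripper_width: 0.0073
gripper_force: 61.1
```

```bash
python3 -m handwheel '[{"dx":0,"dy":-0.001,"dz":0,"ax":0,"ay":0,"az":0,"fingers":1},{"dx":0.005,"dy":-0.001,"dz":0.0003,"ax":0,"ay":0,"az":0,"fingers":1},{"dx":0.01,"dy":-0.001,"dz":0.0006,"ax":0,"ay":0,"az":0,"fingers":1},{"dx":0.015,"dy":-0.001,"dz":0.0008,"ax":0,"ay":0,"az":0,"fingers":1},{"dx":0.02,"dy":-0.001,"dz":0.0011,"ax":0,"ay":0,"az":0,"fingers":1},{"dx":0.02,"dy":-0.001,"dz":0.0011,"ax":0,"ay":0,"az":0,"fingers":1}]' 60
```

```text
time: 13.15
tcp_pos: [0.4488, -0.0637, 0.1066]
tcp_rot: [[-0.057, 0.998, 0.003], [0.997, 0.057, 0.057], [0.057, 0.007, -0.998]]
force: [0.9, 0.3, -0.0]
gripper_width: 0.0073
gripper_force: 61.1
```

```bash
python3 -m handwheel '[{"dx":0.004,"dy":0,"dz":0.0002,"ax":0,"ay":0,"az":0,"fingers":1},{"dx":0.008,"dy":0,"dz":0.0004,"ax":0,"ay":0,"az":0,"fingers":1},{"dx":0.012,"dy":0,"dz":0.0006,"ax":0,"ay":0,"az":0,"fingers":1},{"dx":0.016,"dy":0,"dz":0.0009,"ax":0,"ay":0,"az":0,"fingers":1},{"dx":0.018,"dy":0,"dz":0.001,"ax":0,"ay":0,"az":0,"fingers":1},{"dx":0.018,"dy":0,"dz":0.001,"ax":0,"ay":0,"az":0,"fingers":1}]' 60
python3 - <<'E'
from h import *
import cv2
b=optics.snapshot("scene")[...,::-1]
def c(im,u,v,w,h):return cv2.resize(np.ascontiguousarray(im[v:v+h,u:u+w]),(600,h*600//w),interpolation=cv2.INTER_CUBIC)
cv2.imwrite("pics/crop5.png",c(b,310,180,60,60))
E
```

```text
time: 13.9
tcp_pos: [0.4483, -0.0548, 0.1066]
tcp_rot: [[-0.057, 0.998, 0.003], [0.997, 0.056, 0.057], [0.057, 0.007, -0.998]]
force: [0.9, 0.4, -0.3]
gripper_width: 0.0073
gripper_force: 61.2
```

View pics/crop5.png

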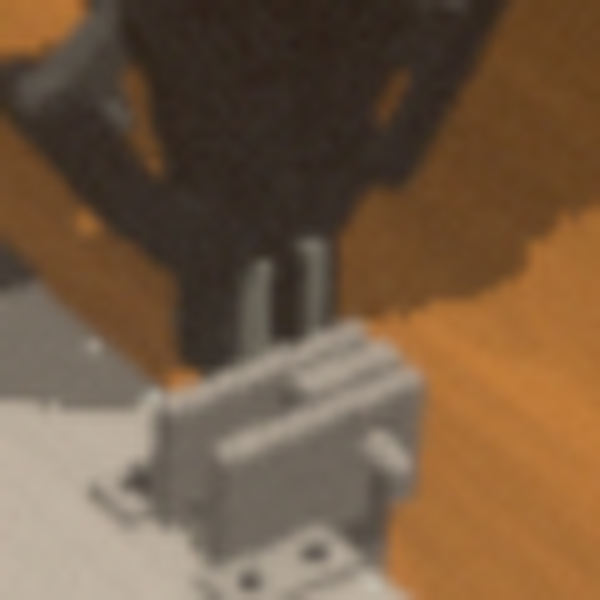

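Scene shows the tip standing out of the left ear at crop (385–405,440–470). The pin is through all three holes, so I'll release it, back off, shut the fingers and push on the head.

```bash
python3 -m handwheel '[{"dx":0,"dy":0,"dz":0,"ax":0,"ay":0,"az":0,"fingers":0.25},{"dx":0,"dy":0,"dz":0,"ax":0,"ay":0,"az":0,"fingers":0.25},{"dx":0,"dy":0,"dz":0,"ax":0,"ay":0,"az":0,"fingers":0.25},{"dx":0,"dy":0,"dz":0,"ax":0,"ay":0,"az":0,"fingers":0.25},{"dx":-0.03,"dy":0,"dz":-0.0017,"ax":0,"ay":0,"az":0,"fingers":0.25},{"dx":-0.06,"dy":0,"dz":-0.0034,"ax":0,"ay":0,"az":0,"fingers":0.25},{"dx":-0.1,"dy":0,"dz":-0.0057,"ax":0,"ay":-0.038,"az":0,"fingers":0.25},{"dx":-0.1,"dy":0,"dz":-0.0057,"ax":0,"ay":-0.038,"az":0,"fingers":0.25},{"dx":-0.1,"dy":0,"dz":-0.0057,"ax":0,"ay":-0.038,"az":0,"fingers":1},{"dx":-0.1,"dy":0,"dz":-0.0057,"ax":0,"ay":-0.038,"az":0,"fingers":1},{"dx":-0.1,"dy":0,"dz":-0.0057,"ax":0,"ay":-0.038,"az":0,"fingers":1},{"dx":-0.1,"dy":0,"dz":-0.0057,"ax":0,"ay":-0.038,"az":0,"fingers":1}]' 60
python3 - <<'E'
from h import *
import cv2
b=optics.snapshot("scene")[...,::-1]
def c(im,u,v,w,h):return cv2.resize(np.ascontiguousarray(im[v:v+h,u:u+w]),(600,h*600//w),interpolation=cv2.INTER_CUBIC)
cv2.imwrite("pics/crop6.png",c(b,300,170,70,70))
E
```

```text
time: 15.45
tcp_pos: [0.4511, -0.1048, 0.1066]
tcp_rot: [[-0.057, 0.998, 0.007], [0.998, 0.057, 0.0], [-0.0, 0.007, -1.0]]
force: [-0.3, 0.3, -0.0]
gripper_width: 0.0001
gripper_force: 0.0
```

View pics/crop6.png

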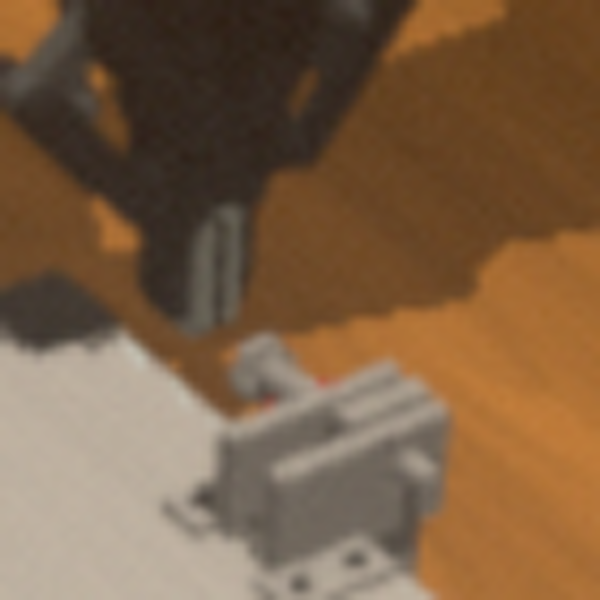

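The pin rests in the holes with its head out to the right, at crop (260,365). Now I'll push it home.

```bash
python3 -m handwheel '[{"dx":0,"dy":0.002,"dz":0.006,"ax":0,"ay":0,"az":0,"fingers":1},{"dx":0.02,"dy":0.002,"dz":0.006,"ax":0,"ay":0,"az":0,"fingers":1},{"dx":0.032,"dy":0.002,"dz":0.006,"ax":0,"ay":0,"az":0,"fingers":1},{"dx":0.044,"dy":0.002,"dz":0.006,"ax":0,"ay":0,"az":0,"fingers":1},{"dx":0.056,"dy":0.002,"dz":0.006,"ax":0,"ay":0,"az":0,"fingers":1},{"dx":0.068,"dy":0.002,"dz":0.006,"ax":0,"ay":0,"az":0,"fingers":1},{"dx":0.08,"dy":0.002,"dz":0.006,"ax":0,"ay":0,"az":0,"fingers":1},{"dx":0.088,"dy":0.002,"dz":0.006,"ax":0,"ay":0,"az":0,"fingers":1},{"dx":0.088,"dy":0.002,"dz":0.006,"ax":0,"ay":0,"az":0,"fingers":1}]' 60
```

```text
time: 16.62
tcp_pos: [0.4496, -0.0605, 0.1037]
tcp_rot: [[-0.056, 0.998, 0.007], [0.998, 0.056, 0.0], [0.0, 0.007, -1.0]]
force: [-0.5, -0.1, 0.9]
gripper_width: 0.0001
gripper_force: 0.1
```

```bash
python3 -m handwheel '[{"dx":0.004,"dy":0,"dz":0,"ax":0,"ay":0,"az":0,"fingers":1},{"dx":0.008,"dy":0,"dz":0,"ax":0,"ay":0,"az":0,"fingers":1},{"dx":0.012,"dy":0,"dz":0,"ax":0,"ay":0,"az":0,"fingers":1},{"dx":0.012,"dy":0,"dz":0,"ax":0,"ay":0,"az":0,"fingers":1}]' 60
```

```text
time: 17.12
tcp_pos: [0.4492, -0.0547, 0.1035]
tcp_rot: [[-0.057, 0.998, 0.006], [0.998, 0.057, 0.0], [-0.0, 0.006, -1.0]]
force: [-0.1, 0.2, 0.9]
gripper_width: -0.0
gripper_force: 0.0
```

Axial force is still about zero, so I'll go on in small steps.

```bash
python3 -m handwheel '[{"dx":0.003,"dy":0,"dz":0,"ax":0,"ay":0,"az":0,"fingers":1},{"dx":0.006,"dy":0,"dz":0,"ax":0,"ay":0,"az":0,"fingers":1},{"dx":0.006,"dy":0,"dz":0,"ax":0,"ay":0,"az":0,"fingers":1}]' 60
python3 - <<'E'
from h import *
import cv2
a=optics.snapshot("top")[...,::-1];b=optics.snapshot("scene")[...,::-1]
def c(im,u,v,w,h):return cv2.resize(np.ascontiguousarray(im[v:v+h,u:u+w]),(400,h*400//w),interpolation=cv2.INTER_CUBIC)
cv2.imwrite("pics/crop7.png",np.hstack([c(a,310,270,60,60),c(b,310,180,60,60)]))
E
```

```text
time: 17.5
tcp_pos: [0.4491, -0.0522, 0.1036]
tcp_rot: [[-0.056, 0.998, 0.007], [0.998, 0.056, -0.001], [-0.001, 0.007, -1.0]]
force: [-0.5, -1.7, -0.2]
gripper_width: 0.0002
gripper_force: 0.9
```

View pics/crop7.png

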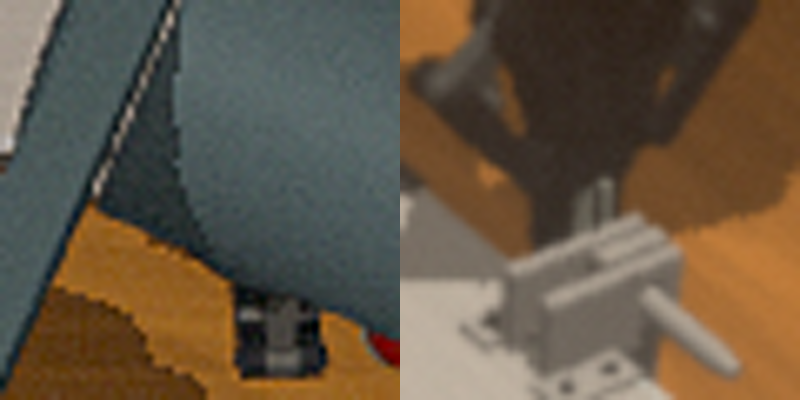

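Scene shows the shank standing well out of the left ear, with its tip at crop (738,370). Force is starting to build, so I'll press the last bit home.

```bash
python3 -m handwheel '[{"dx":0.003,"dy":0,"dz":0,"ax":0,"ay":0,"az":0,"fingers":1},{"dx":0.006,"dy":0,"dz":0,"ax":0,"ay":0,"az":0,"fingers":1},{"dx":0.006,"dy":0,"dz":0,"ax":0,"ay":0,"az":0,"fingers":1}]' 60
```

```text
time: 17.98
tcp_pos: [0.4492, -0.0519, 0.1037]
tcp_rot: [[-0.057, 0.998, 0.007], [0.998, 0.057, -0.006], [-0.006, 0.006, -1.0]]
force: [-1.9, -15.8, -3.5]
gripper_width: 0.0001
gripper_force: 7.4
```

It is firmly stopped at 16 N with no more travel, so the head is seated. I'll back off and check.

```bash
python3 -m handwheel '[{"dx":-0.01,"dy":0,"dz":0,"ax":0,"ay":0,"az":0,"fingers":1},{"dx":-0.06,"dy":0,"dz":0,"ax":0,"ay":0,"az":0,"fingers":1},{"dx":-0.12,"dy":0,"dz":0,"ax":0,"ay":0,"az":0,"fingers":1},{"dx":-0.16,"dy":0,"dz":-0.1,"ax":0,"ay":0,"az":0,"fingers":1},{"dx":-0.26,"dy":0,"dz":-0.2,"ax":0,"ay":0,"az":0,"fingers":1},{"dx":-0.38,"dy":0,"dz":-0.2,"ax":0,"ay":0,"az":0,"fingers":1},{"dx":-0.5,"dy":0,"dz":-0.2,"ax":0,"ay":0,"az":0,"fingers":1},{"dx":-0.5,"dy":0,"dz":-0.2,"ax":0,"ay":0,"az":0,"fingers":1},{"dx":-0.5,"dy":0,"dz":-0.2,"ax":0,"ay":0,"az":0,"fingers":1}]'
python3 - <<'E'
from h import *
import cv2
a=optics.snapshot("top")[...,::-1];b=optics.snapshot("scene")[...,::-1]
def c(im,u,v,w,h):return cv2.resize(np.ascontiguousarray(im[v:v+h,u:u+w]),(400,h*400//w),interpolation=cv2.INTER_CUBIC)
cv2.imwrite("pics/crop8.png",np.vstack([np.hstack([c(a,305,265,60,45),c(b,310,180,80,60)]),np.hstack([c(a,140,160,400,300),c(b,180,120,320,240)])]))
E
```

```text
time: 19.1
tcp_pos: [0.4621, -0.298, 0.2031]
tcp_rot: [[-0.056, 0.998, 0.006], [0.998, 0.056, 0.002], [0.001, 0.006, -1.0]]
force: [0.1, 0.5, 0.3]
gripper_width: 0.0002
gripper_force: 0.0
```

View pics/crop8.png

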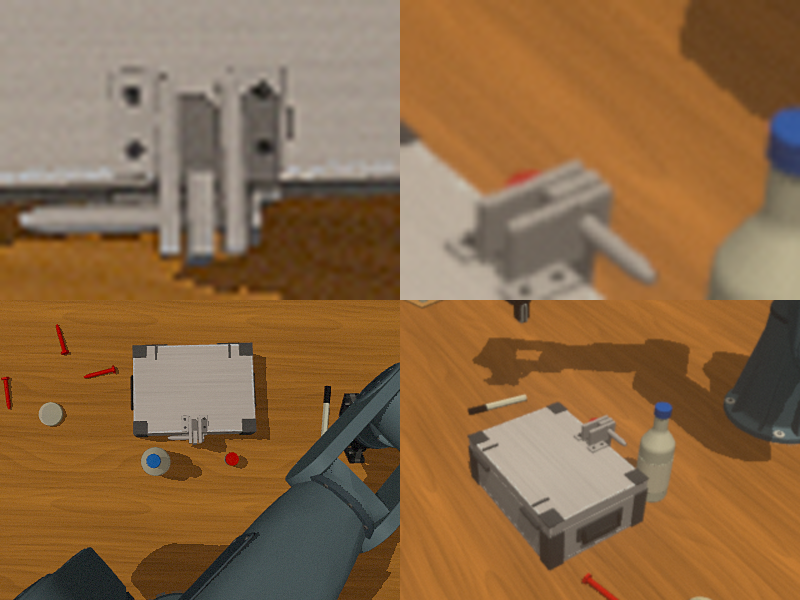

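The lid is level. The head sits against the right ear at top crop (255,215), the tip stands about 44 mm out on the left, and the bystanders haven't moved. The arm is clear, so I'm handing in.

```bash
python3 -c "
from bench import r
print(r.job_done())"
```

```text
the job is handed in; nothing more can be done
None
```

The case is shut and the pin is pushed fully home through both ears and the eye, inserted from the right. The bottle, vial, dish and marker are where they were, and the arm is clear. I handed the job in at about 19 s, and no verdict came back.

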